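Weigh a pair of sand cores on the spring scale

ROBOT

A 6-joint arm with a two-finger parallel gripper is mounted at the origin on a cart in front of the work surface, level with it; the furniture and walls round the work are solid. World frame = base frame: x ahead of the robot, y to its left, z up, the work surface at z = 0. Lengths are in m, angles in rad, forces in N, time in s.
With the tool pointing down it reaches from about 0.275 to 0.725 m from the base axis. Payload 5.6 kg.
Tool frame: the origin (TCP) lies on the centre line of the jaws, within the pads' length; the fingertips stand 14 mm ahead of it and the grasp point (between the pads) lies 5 mm behind it; z points along the fingers, y is the direction in which the jaws open and shut (so a half turn about z gives the same grasp; the last joint's range is limited). The gripper opens to 85 mm and grips with 20 to 120 N. Pads are 22 mm wide; open, the fingers measure 114 mm over their backs; the gripper's body (76 mm by 85 mm) begins 54 mm behind the grasp point. The pads swing forward as they close: fully open they stand 13 mm farther back than shut.
Start: joints at [-1.011, 0.255, 0.108, 0, -1.424, -0.285], TCP at [0.149, -0.529, 0.245] pointing down, gripper open.
Joint ranges: [-2.95, 2.95], [-1.21, 1.97], [-1.09, 1.5], [-2.87, 1.71], [-2.94, -0.07], [-3.05, 3.05]. Speed limits (rad/s): [2.57, 2.57, 3.14, 3.14, 3.14, 3.14].

INTERFACE

Orientations are given as a unit quaternion [x, y, z, w].
In Python, from cell import bot, read_camera gives the robot as it stands. Calls block until the motion is done:
- bot.move_ptp(position, orientation): joint-space move of the TCP to a pose.
- bot.movel(position, rotation=None, max_speed=0.15): straight line of the TCP; rotation=None keeps the orientation; max_speed is the mean speed in m/s.
- bot.move_joints(angles): joint-space move.
- bot.grip(opening, grasp_force=None): finger opening in m; grasp_force is the grip in N (None keeps the last); returns when the fingers have stopped.
- bot.sleep(seconds).
- bot.solve_ik(position, orientation): joint angles nearest the present ones, or None.
- bot.sense(): the state.
- read_camera(name): name is "side" or "top"; returns a dict with "pixels" (420x560x3 uint8, blue, green, red), "mtx" (3x3 intrinsics, pixels), "view" (4x4, takes a point from world to camera coordinates). Camera axes: x right, y down, z forward; pixel columns grow to the right and rows downward; lengths in m; the calibration is good to about 2 mm. A picture is of the moment at which its call begins. There is no depth.
A pose or a line that the arm cannot do raises bot.IKError and nothing moves.
- bot.hand_in(): hands the job in, once; it reports no verdict.
The state is a dict: "t": time; "qpos": joint angles; "qvel": joint speeds; "tau": joint torques, N m; "position": TCP position; "eef_rot": TCP orientation; "contact_force": force on the tool from outside, world axes, zero at the start; "ft_torque": the same for the moment, N m; "grip_width": finger opening in m.
Only numpy, scipy, OpenCV 4.12 (cv2) and the standard library are available. Lean on these libraries where they do the work, as an engineer would, in place of code of your own. Each camera call takes 0.05 s, during which the arm holds its last target.

TASK

Put the loose straight round core into the empty cup of the two-cup core carrier, then lift the carrier by its wooden grip block, thread its eye over the tip of the spring scale's hook and ease it down slowly until the scale alone bears it, so that on letting go the pointer neither drops nor jumps. Leave the carrier hanging free and still on the hook with a core in each cup, do not wrench the hook or pull it down hard, and leave the other two cores where they stand.

Things in the scene. Friction and masses are not known exactly. Their poses are not given: they have to be found in the camera images.
- core_out_mid (a point): The loose core to be loaded: a plain straight sand cylinder, 28 mm in diameter, 78 mm tall, about 0.09 kg, standing upright on the table; the point is its centre, half-way up. The two other loose cores nearby are not straight: one has a thin neck on a wide body, one is squat with a bulge.
- core_out: The same loose straight core; origin at the centre of its underside.
- core_in_mid (a point): A second straight core of the same size that already stands in one cup of the carrier (the one at its +y end); the point is its centre. It stays there.
- carrier: Two-cup core carrier standing on the table: a metal bar 46 x 216 x 6 mm (x, y, z; long axis y) with a cup at each end, a thin post with a wire eye in the middle and a wooden grip block on top, 182 mm high in all. Origin: centre of its underside. Empty it weighs 0.16 to 0.76 kg, different in every run.
- carrier_grip (a point): Centre of the carrier's wooden grip block, 26 x 16 x 32 mm (x, y, z), 166 mm above the carrier's underside; pinch it across its 16 mm (closing along y). Axes as the carrier's: y along its long bar, z up.
- cup_floor (a point): Centre of the floor of the carrier's empty cup (at its -y end, 85 mm from the middle), 6 mm above the carrier's underside. The cup is round, 34 mm in diameter inside, 42 mm outside, its rim 20 mm above this floor.
- carrier_eye (a point): Underside of the upper peak of the carrier's closed six-sided wire eye, 36 mm straight below the centre of the grip block; it is to rest on the hook's seat. The eye lies in the carrier's y-z plane, is 34 mm wide inside and open from this peak to 36 mm below it; wire 6 mm thick.
- hook_seat (a point): Lowest point of the dip on top of the scale's hook, where the eye's peak must rest; it moves up and down with the hook, 262 mm above the table when unloaded. Axes: -x points out along the hook to its free tip, z up. The rod is 8 mm thick, its underside 8 mm below the seat. The column is 130 mm behind (+x), 370 mm high; the carriage begins 85 mm behind.
- hook_tip (a point): Top of the hook's upturned free end, 18 mm in front of the seat (-x of the hook) and 14 mm above it. The eye goes on over this end from the front, moving along +x of the hook, with the carrier's bar lying across the hook.
- hook (a joint): How far the sprung hook and its pointer have gone down, in m: 0 unloaded, grows downward, stop at 0.12. Spring 100 N per m, oil damper 4 N per m/s; a carrier with two cores settles between 0.032 and 0.092 by its weight. The pointer should never run faster than 0.06 m/s, up or down, nor be pulled below 0.105.
- scale: The spring scale, bolted down: a grey base plate 160 x 150 mm, 14 mm thick, a column with a white graduated plate, and the sprung hook that reaches from it towards the robot (-x). Origin: centre of the base's underside, on the column.
- neck_core_mid (a point): Bystander: a sand core 42 mm wide and 70 mm tall with a thin neck, standing on the table; the point is its centre.
- bulb_core_mid (a point): Bystander: a squat sand core 48 mm wide and 50 mm tall with a short neck, standing on the table; the point is its centre.

How it is judged:
By the outcome, as a careful person would: the job done as asked, in the order asked, and still so for the second after the job is handed in, with the robot touching nothing.
It also fails if it takes over 72 s, if anything falls off the work surface, if the arm or the gripper's body presses on something with over 40 N, if the wrist force passes 120 N, or if a joint passes its speed limit or range.

## Working session

There is one attempt and no reset: what is moved stays moved. The work goes in short steps, each a Python script; the robot and the scene stay as the last script left them, time stands still between calls to the robot, and variables do not carry over. Pictures are saved under pics/ and viewed, and the job is handed in when it is done.

```bash
ls; mkdir -p pics; python3 - <<'E'
from cell import bot, read_camera
import cv2,numpy as np
s=bot.sense();print({k:np.round(v,3).tolist() for k,v in s.items()})
for n in("side","top"):
    c=read_camera(n);cv2.imwrite(f"pics/{n}0.png",c["pixels"]);print(n,c["mtx"].round(1).tolist(),c["view"].round(4).tolist(), (-c["view"][:3,:3].T@c["view"][:3,3]).round(3))
E
```

```text
pics
{'t': 0.0, 'qpos': [-1.011, 0.256, 0.107, -0.001, -1.424, -0.285], 'qvel': [-0.0, -0.0, 0.002, 0.0, -0.001, 0.001], 'tau': [0.0, -38.663, 23.794, 5.365, -0.006, -0.0], 'position': [0.149, -0.529, 0.244], 'eef_rot': [-0.137, 0.991, 0.001, -0.0], 'contact_force': [-0.565, 0.64, 0.493], 'ft_torque': [0.019, 0.005, -0.033], 'grip_width': 0.085}
side [[496.6, 0.0, 280.5], [0.0, 496.6, 209.9], [0.0, 0.0, 1.0]] [[-0.8334, -0.5526, -0.0095, 0.3873], [-0.1926, 0.3065, -0.9322, 0.3296], [0.518, -0.775, -0.3619, 0.8907], [0.0, 0.0, 0.0, 1.0]] [-0.075  0.803  0.633]
top [[479.1, 0.0, 276.6], [0.0, 479.1, 213.7], [0.0, 0.0, 1.0]] [[0.0028, -0.9999, 0.0146, -0.1865], [-0.9958, -0.0042, -0.0914, 0.5773], [0.0914, -0.0143, -0.9957, 1.2049], [0.0, 0.0, 0.0, 1.0]] [ 0.465 -0.167  1.255]
```

View pics/side0.png

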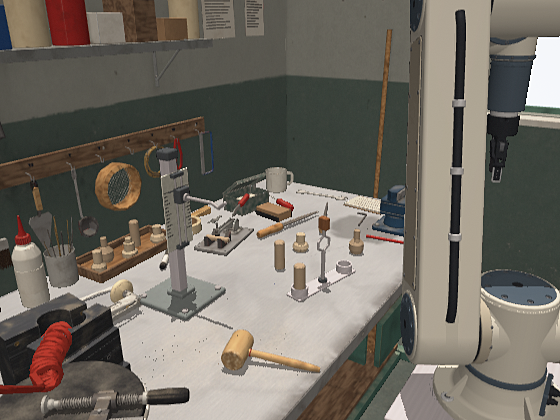

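View pics/top0.png

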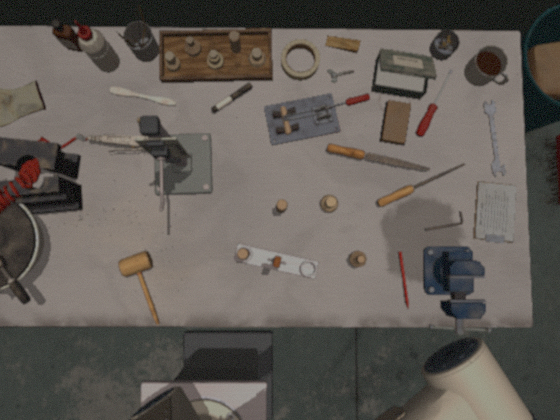

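The top view shows the carrier near (277,262), with its full cup at (243,254) and empty cup at (308,269). The straight core is near (282,206) and the other cores near (329,203) and (358,259). The scale is near (170,160). I'll zoom in for detail.

```bash
python3 - <<'E'
import cv2
a=cv2.imread("pics/top0.png")[110:310,130:390];cv2.imwrite("pics/top0z.png",cv2.resize(a,None,fx=3,fy=3,interpolation=cv2.INTER_CUBIC))
a=cv2.imread("pics/side0.png")[140:320,130:390];cv2.imwrite("pics/side0z.png",cv2.resize(a,None,fx=3,fy=3,interpolation=cv2.INTER_CUBIC))
E
```

```text
(no output)
```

View pics/top0z.png

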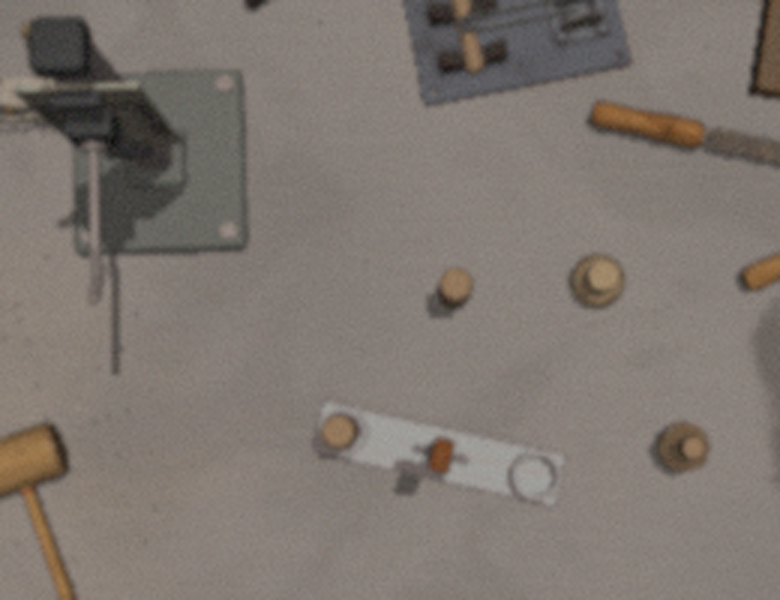

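View pics/side0z.png

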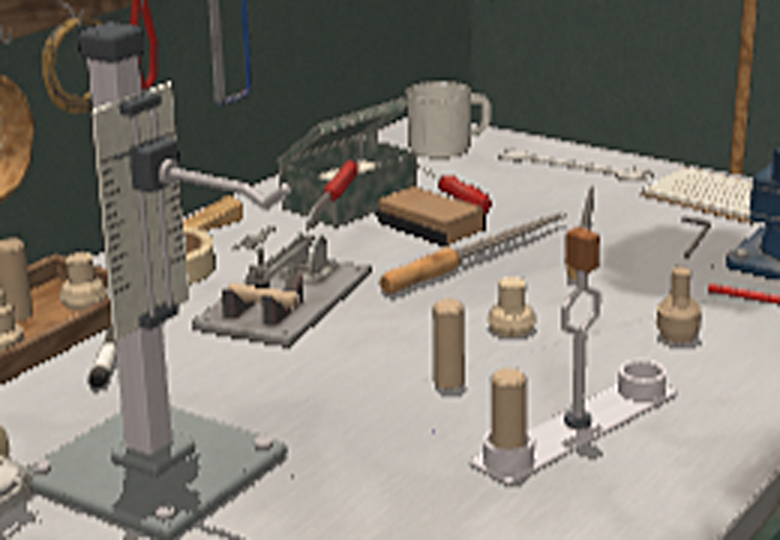

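```bash
cat > h.py <<'E'
from cell import bot, read_camera
import cv2, numpy as np
from scipy.spatial.transform import Rotation as R
def ray(c,uv):
    V=c["view"];d=V[:3,:3].T@np.linalg.solve(c["mtx"],[uv[0],uv[1],1.]);return -V[:3,:3].T@V[:3,3],d
def onz(c,uv,z):
    o,d=ray(c,uv);return o+d*(z-o[2])/d[2]
def proj(c,p):
    q=c["view"][:3,:3]@np.asarray(p)+c["view"][:3,3];q=c["mtx"]@q;return q[:2]/q[2]
def tri(c1,u1,c2,u2):
    P=[c["mtx"]@c["view"][:3] for c in(c1,c2)]
    X=cv2.triangulatePoints(P[0],P[1],np.array(u1,float).reshape(2,1),np.array(u2,float).reshape(2,1))[:,0];return X[:3]/X[3]
def blobs(img,lo,hi,box,amin=20):
    x0,y0,x1,y1=box;h=cv2.cvtColor(img,cv2.COLOR_BGR2HSV)[y0:y1,x0:x1]
    m=cv2.inRange(h,np.array(lo),np.array(hi));cs,_=cv2.findContours(m,cv2.RETR_EXTERNAL,cv2.CHAIN_APPROX_NONE)
    return [c+np.array([[x0,y0]]) for c in cs if cv2.contourArea(c)>=amin],m
def down(yaw): # tool z down, jaw axis (tool y) along world angle yaw+90 ; yaw = direction of tool x
    c,s=np.cos(yaw),np.sin(yaw)
    return R.from_matrix(np.array([[c,s,0],[s,-c,0],[0,0,-1.]])).as_quat()
E
python3 - <<'E'
from h import *
t=read_camera("top");s=read_camera("side")
h=cv2.cvtColor(t["pixels"],cv2.COLOR_BGR2HSV)
for p in [(282,204),(279,208),(329,205),(276,262),(260,258),(290,266),(308,268),(243,254),(320,240),(161,190)]:print(p,h[p[1],p[0]])
bs,_=blobs(t["pixels"],(8,75,60),(25,255,255),(230,180,380,280))
for b in bs:
    r=cv2.minAreaRect(b);(x,y),rad=cv2.minEnclosingCircle(b);print("tan",np.round(r,1) if 0 else r,(x,y),rad,onz(t,(x,y),.039).round(4),onz(t,r[0],.039).round(4))
bs,_=blobs(t["pixels"],(0,0,150),(180,60,255),(225,235,325,285))
for b in bs: print("white",cv2.minAreaRect(b),cv2.contourArea(b))
E
```

```text
(282, 204) [ 15  95 148]
(279, 208) [ 14  93 113]
(329, 205) [ 19  84 148]
(276, 262) [ 12 154 121]
(260, 258) [ 24   8 159]
(290, 266) [ 38   6 160]
(308, 268) [ 17  14 162]
(243, 254) [ 16  92 147]
(320, 240) [  9  26 137]
(161, 190) [  8  30 138]
tan ((276.5000305175781, 261.5000305175781), (6.7082037925720215, 10.28591251373291), 26.56505012512207) (276.0, 261.5) 5.500100135803223 [ 0.4558 -0.1831  0.039 ] [ 0.4558 -0.1844  0.039 ]
tan ((357.5, 258.5), (13.0, 15.0), 90.0) (357.3235168457031, 258.6617736816406) 7.792355537414551 [ 0.4635 -0.3892  0.039 ] [ 0.4639 -0.3897  0.039 ]
tan ((243.0, 253.5), (9.0, 10.0), 90.0) (242.6999969482422, 253.5) 5.323636054992676 [ 0.4756 -0.0989  0.039 ] [ 0.4756 -0.0997  0.039 ]
tan ((281.5, 205.0), (10.0, 9.0), 90.0) (280.7950744628906, 204.72950744628906) 5.713223934173584 [ 0.6001 -0.195   0.039 ] [ 0.5994 -0.1968  0.039 ]
tan ((328.5, 203.5), (15.0, 15.0), 90.0) (328.5, 203.0454559326172) 8.173076629638672 [ 0.605 -0.317  0.039] [ 0.6038 -0.317   0.039 ]
white ((307.14703369140625, 268.4117736816406), (10.118416786193848, 10.804409980773926), 59.036251068115234) 80.0
white ((275.3672180175781, 260.6050109863281), (53.292118072509766, 16.461713790893555), 12.380758285522461) 496.5
```

```bash
cat >> h.py <<'E'
def avg(n,k=5):
    c=read_camera(n);a=c["pixels"].astype(float)
    for _ in range(k-1):a+=read_camera(n)["pixels"]
    c["f"]=a/k;c["pixels"]=np.clip(a/k+.5,0,255).astype(np.uint8);return c
def zoom(c,box,k,fn):
    x0,y0,x1,y1=box;cv2.imwrite(fn,cv2.resize(c["pixels"][y0:y1,x0:x1],None,fx=k,fy=k,interpolation=cv2.INTER_CUBIC))
E
python3 - <<'E'
from h import *
import pickle
t=avg("top");s=avg("side");pickle.dump((t,s),open("c0.pkl","wb"))
zoom(t,(225,185,345,285),6,"pics/tA.png");zoom(s,(260,200,390,310),6,"pics/sA.png")
zoom(t,(130,110,230,210),6,"pics/tB.png");zoom(s,(155,140,255,215),7,"pics/sB.png")
E
```

```text
(no output)
```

View pics/tA.png

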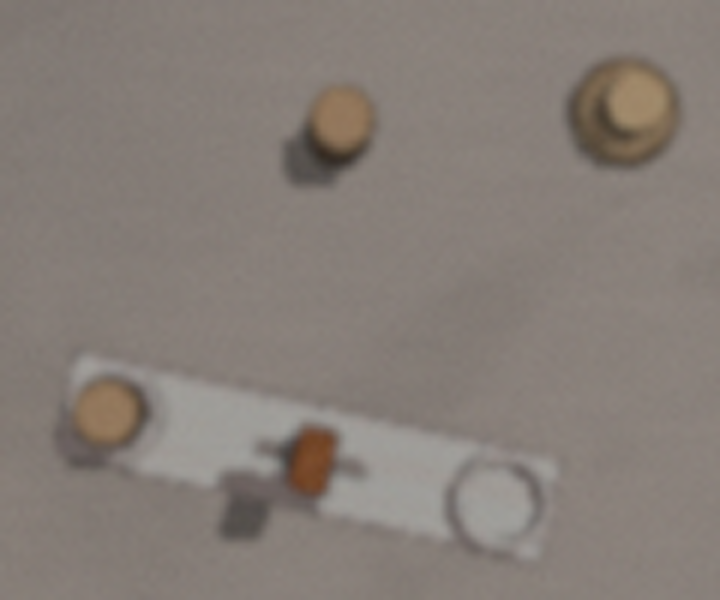

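View pics/sA.png

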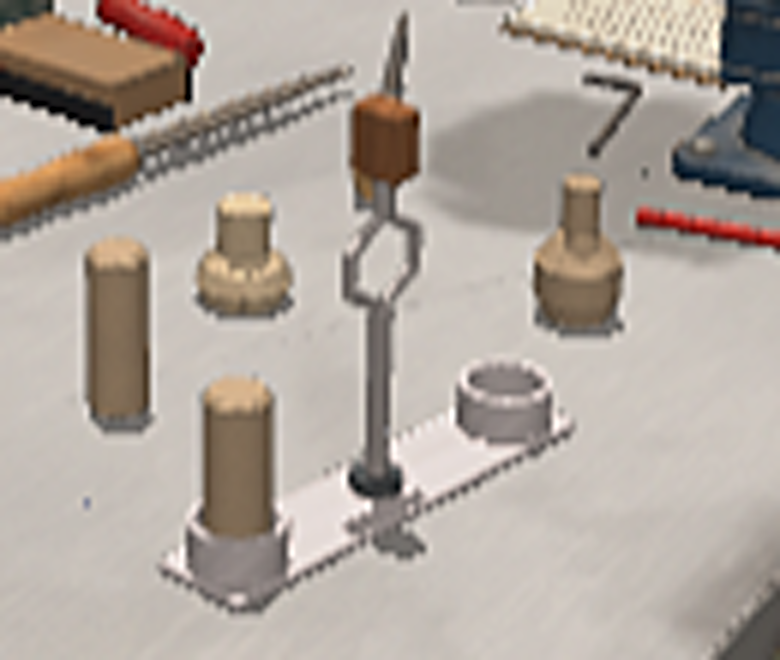

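View pics/tB.png

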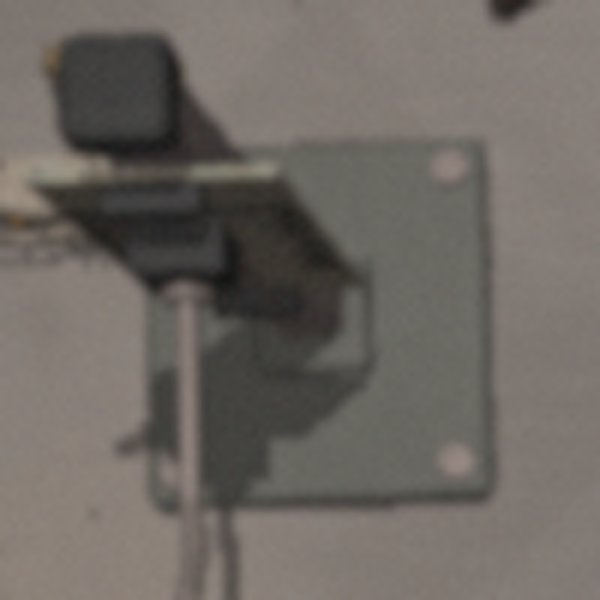

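View pics/sB.png

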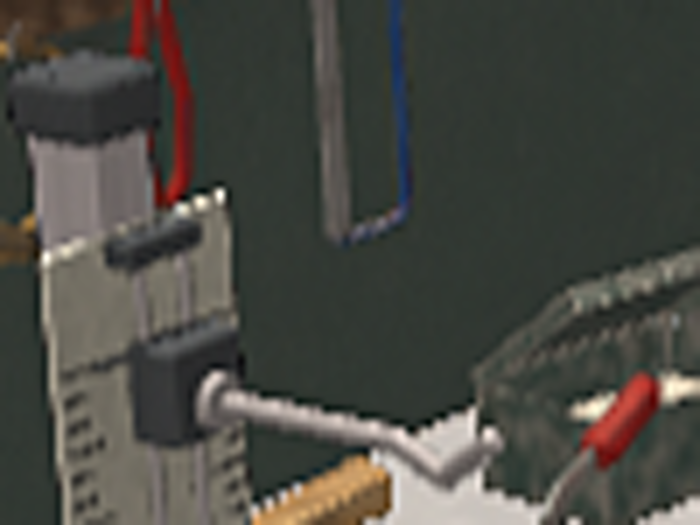

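```bash
python3 - <<'E'
from h import *
import pickle
t,s=pickle.load(open("c0.pkl","rb"))
zoom(t,(140,180,190,240),10,"pics/tC.png");zoom(s,(200,180,240,215),15,"pics/sC.png");zoom(s,(170,250,240,325),8,"pics/sD.png")
f=lambda x0,y0,k,U,V:(x0+(U+.5)/k-.5,y0+(V+.5)/k-.5)
T=lambda U,V:f(225,185,6,U,V);S=lambda U,V:f(260,200,6,U,V)
P={}
for n,uv,z,suv in [("core",(341,120),.078,(118,252)),("corein",(107,412),.084,(238,394)),("cup",(495,508),.026,(505,383)),("grip",(315,460),.182,None)]:
    p=onz(t,T(*uv),z);print(n,p.round(4),"tri",tri(t,T(*uv),s,S(*suv)).round(4) if suv else S(0,0),"sideproj",((proj(s,p)-[260,200]+.5)*6).round(1)); P[n]=p
d=P["corein"]-P["cup"];print(np.linalg.norm(d[:2]),np.degrees(np.arctan2(d[1],d[0])),((P["corein"]+P["cup"])/2).round(4))
B=lambda U,V:f(130,110,6,U,V)
b1=onz(t,B(450,167),.016);b2=onz(t,B(456,460),.016);print(b1,b2)
for e in [((490,145),(490,495)),((150,505),(490,495)),((150,145),(485,143))]: 
    q=[onz(t,B(*x),.014) for x in e];dd=q[1]-q[0];print("edge",np.degrees(np.arctan2(dd[1],dd[0])),np.linalg.norm(dd),q[0].round(3),q[1].round(3))
E
```

```text
core [ 0.5961 -0.1956  0.078 ] tri [ 0.5969 -0.1954  0.0754] sideproj [121.1 247.4]
corein [ 0.4759 -0.1007  0.084 ] tri [ 0.4762 -0.1003  0.0804] sideproj [240.6 386.3]
cup [ 0.4362 -0.2627  0.026 ] tri [ 0.437  -0.2623  0.0255] sideproj [509.4 382.6]
grip [ 0.4574 -0.1836  0.182 ] tri (259.5833333333333, 199.58333333333334) sideproj [387.8 101. ]
0.16677280638932537 76.23513934016815 [ 0.456  -0.1817  0.055 ]
[0.77984763 0.00538669 0.016     ] [6.50196656e-01 6.42225121e-04 1.60000000e-02]
edge -179.12516745791967 0.1551265385172529 [ 0.79  -0.012  0.014] [ 0.635 -0.014  0.014]
edge -88.02018133539858 0.14719459679989733 [0.63  0.133 0.014] [ 0.635 -0.014  0.014]
edge -89.26750536838142 0.14668571977653896 [0.789 0.137 0.014] [ 0.791 -0.01   0.014]
```

View pics/tC.png

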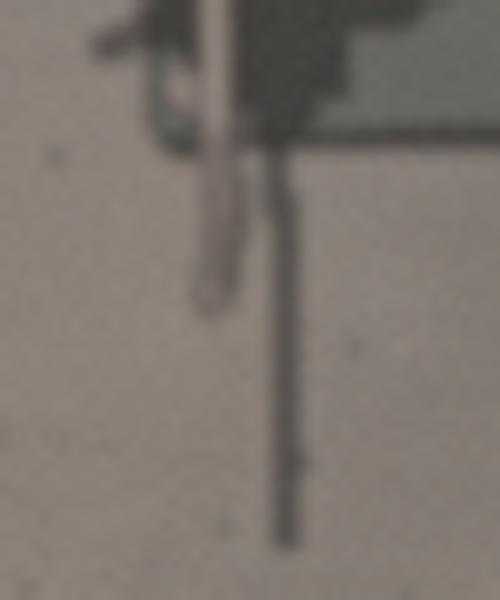

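View pics/sC.png

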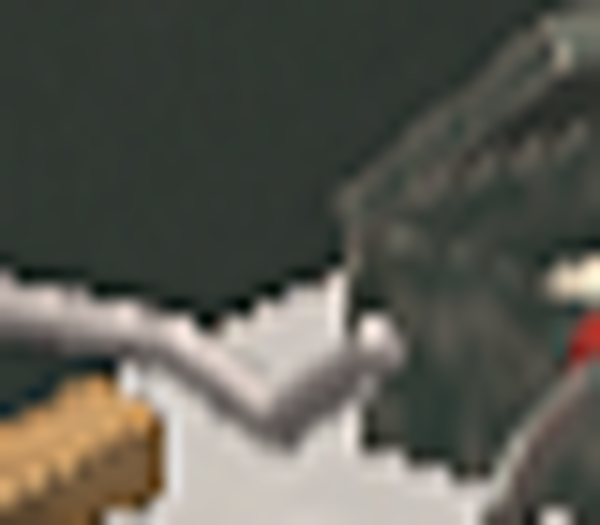

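```bash
python3 - <<'E'
from h import *
import pickle
t,s=pickle.load(open("c0.pkl","rb"))
f=lambda x0,y0,k,U,V:(x0+(U+.5)/k-.5,y0+(V+.5)/k-.5)
tt=f(140,180,10,212,293);ss=f(200,180,15,378,340)
print("tip tri",tri(t,tt,s,ss),"onz",onz(t,tt,.272))
# rod line at top: z of rod straight part ~? sample
for U,V in((216,10),(216,100),(222,180)):
    for z in(.258,.275):print(U,V,z,onz(t,f(140,180,10,U,V),z).round(4))
print("rod at carriage",[onz(t,f(130,110,6,187,300),z).round(4) for z in(.258,.275)])
# seat from side: intersect side ray with z=.262
for uv in((268,398),(270,410)):print("seat",onz(s,f(200,180,15,*uv),.262).round(4))
# base corners side? base centre
zz=f(155,140,7,230,400);print("rod start side",zz,[onz(s,zz,z).round(4) for z in(.258,.275)])
E
```

```text
tip tri [0.5643314  0.05687377 0.27304863] onz [0.56463055 0.05725291 0.272     ]
216 10 0.258 [0.6257 0.0611 0.258 ]
216 10 0.275 [0.6229 0.0572 0.275 ]
216 100 0.258 [0.6066 0.0606 0.258 ]
216 100 0.275 [0.6042 0.0567 0.275 ]
222 180 0.258 [0.5898 0.059  0.258 ]
222 180 0.275 [0.5877 0.0551 0.275 ]
rod at carriage [array([0.6703, 0.063 , 0.258 ]), array([0.6668, 0.0591, 0.275 ])]
seat [0.5818 0.0605 0.262 ]
seat [0.5784 0.064  0.262 ]
rod start side (187.42857142857144, 196.71428571428572) [array([0.6851, 0.0428, 0.258 ]), array([0.6507, 0.0772, 0.275 ])]
```

View pics/sD.png

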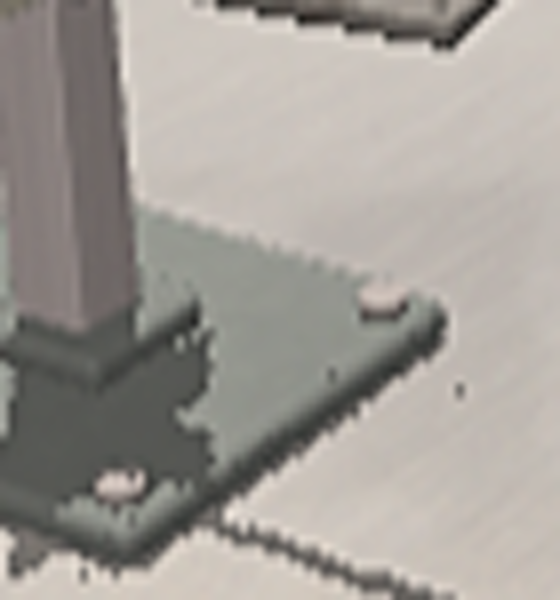

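```bash
python3 - <<'E'
from h import *
r=np.radians
for n,p,y in [("core",(.5965,-.1955,.05),(76,-104)),("cup",(.4365,-.264,.056),(76,-104)),("cupup",(.4365,-.264,.2),(76,-104)),("grip",(.457,-.183,.161),(-14,166)),("up",(.457,-.183,.33),(-14,166)),("pre",(.52,.057,.33),(1,-179)),("hook",(.5815,.0575,.32),(1,-179))]:
    for a in y:
        q=bot.solve_ik(p,down(r(a)));print(n,a,None if q is None else np.round(q,2))
print(bot.sense()["t"])
E
```

```text
core 76 [-0.07  0.53  0.    0.   -1.05  2.97]
core -104 [-0.07  0.53  0.    0.   -1.05 -0.18]
cup 76 None
cup -104 [-0.24  0.32 -0.32  0.   -0.93 -0.01]
cupup 76 None
cupup -104 [-0.24  0.2  -0.09  0.   -1.29 -0.01]
grip -14 [-0.06  0.19 -0.2   0.   -1.18  1.39]
grip 166 [-0.06  0.19 -0.2   0.   -1.18 -1.75]
up -14 [-0.06  0.13  0.16  0.   -1.6   1.39]
up 166 [-0.06  0.13  0.16  0.   -1.6  -1.75]
pre 1 [ 0.41  0.19  0.24  0.   -1.62  1.18]
pre -179 [ 0.41  0.19  0.24  0.   -1.62 -1.96]
hook 1 [ 0.37  0.32  0.38  0.   -1.63  1.22]
hook -179 [ 0.37  0.32  0.38  0.   -1.63 -1.92]
0.7
```

```bash
python3 - <<'E'
from h import *
q=down(np.radians(-104))
bot.move_ptp((.5965,-.1955,.26),q)
bot.movel((.5965,-.1955,.12),max_speed=.2)
c=avg("side",1);zoom(c,(225,150,345,290),4,"pics/s1.png")
print(bot.sense()["t"],bot.sense()["contact_force"],bot.sense()["position"])
E
```

```text
3.6083 [ 0.28022964  0.59301457 -0.29682305] [ 0.59747208 -0.19600411  0.12183487]
```

View pics/s1.png

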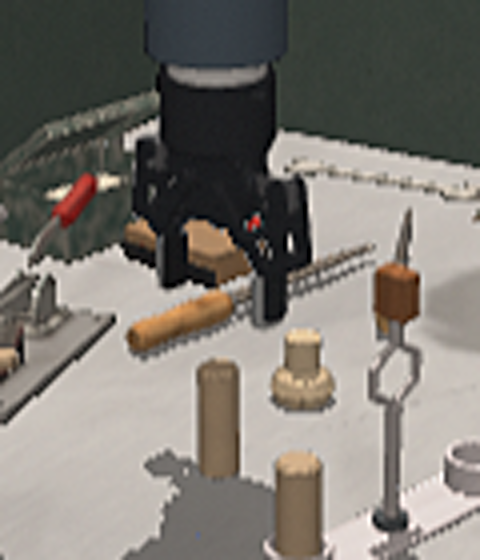

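```bash
python3 - <<'E'
from h import *
bot.movel((.5965,-.1955,.050),max_speed=.1)
bot.grip(.02,30); s=bot.sense();print(s["t"],s["grip_width"],s["contact_force"].round(2) if hasattr(s["contact_force"],"round") else s["contact_force"],s["position"])
bot.movel((.5965,-.1955,.17),max_speed=.12)
s=bot.sense();print(s["t"],s["grip_width"],s["contact_force"],s["position"])
c=avg("side",3);zoom(c,(215,140,335,260),5,"pics/s2.png")
E
```

```text
5.0167 0.027681632347314983 [ 0.47 -0.03  0.72] [ 0.59661034 -0.19552108  0.05017411]
6.1667 0.027757701493910443 [-0.20819867  0.68482655 -1.10120544] [ 0.59598461 -0.19529286  0.1689103 ]
```

View pics/s2.png

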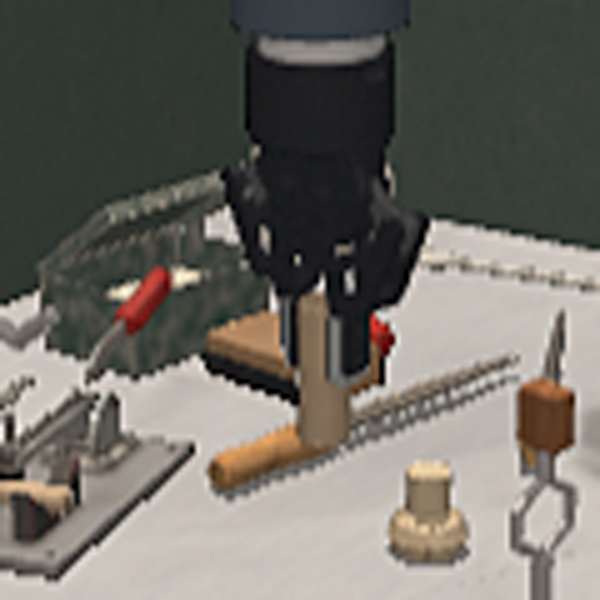

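```bash
python3 - <<'E'
from h import *
bot.movel((.4365,-.2635,.17),max_speed=.2)
bot.movel((.4365,-.2635,.100),max_speed=.12)
bot.sleep(.2)
s=bot.sense();print(s["t"],s["position"],s["contact_force"])
c=avg("side",4);zoom(c,(310,190,380,280),8,"pics/s3.png")
t=avg("top",2);zoom(t,(225,185,345,285),6,"pics/t3.png")
import pickle;pickle.dump((c,s["position"]),open("c3.pkl","wb"))
E
```

```text
8.2667 [ 0.43708171 -0.26364073  0.10082511] [-0.83379066  0.23414803 -1.41269359]
```

View pics/s3.png

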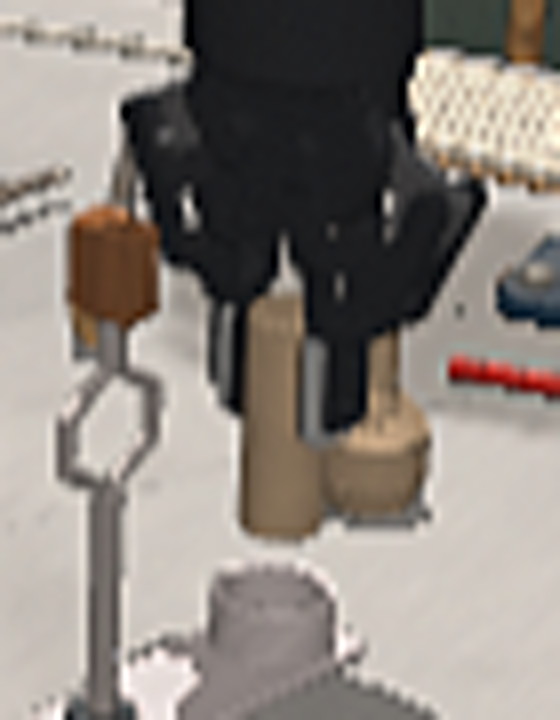

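View pics/t3.png

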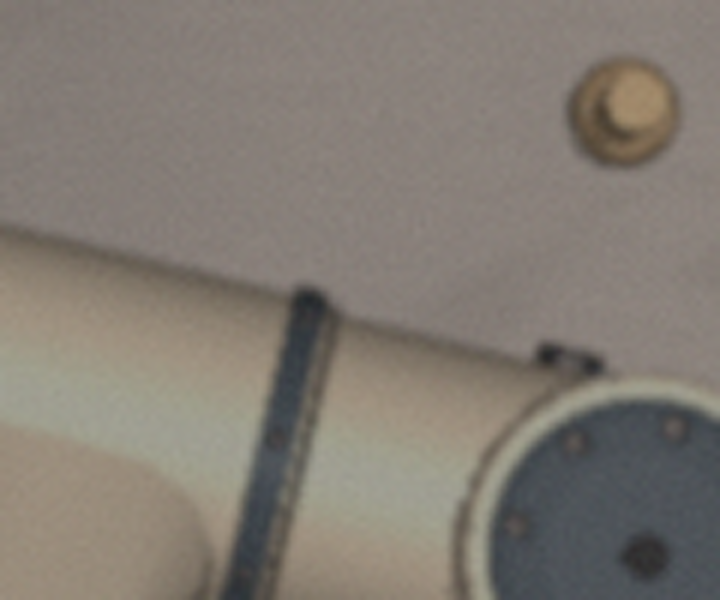

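```bash
python3 - <<'E'
from h import *
import pickle
c,p=pickle.load(open("c3.pkl","rb"));g=c["pixels"]
h=cv2.cvtColor(g,cv2.COLOR_BGR2HSV)
# edges along rows subpixel
gr=cv2.cvtColor(g,cv2.COLOR_BGR2GRAY).astype(float)
for v in (250,252,254): print(v,gr[v,334:360].astype(int))
for v in (264,266,268): print(v,gr[v,330:360].astype(int))
for z in (.055,.065):print("proj tcp",z,proj(c,(p[0],p[1],z)))
for xy in((.4365,-.2635),(.4365,-.265),(.437,-.2625)):print(xy,[proj(c,(*xy,z)).round(2) for z in(.012,.02,.026)])
E
```

```text
250 [203 203 203 203 206 201  71  95 105 111 114 116 116 114 110 103  85  92
 112 110 110 113 115 113 111 111]
252 [203 204 203 203 211 180  73  95 107 112 115 118 115 111 107 102  87  77
  88  88  98  98 101 100 100  94]
254 [201 201 202 205 211 171  72  95 108 113 114 114 113 110 104  96  88 102
  97 109  85 106 106 103 108 113]
264 [203 203 203 205 207 215 121 133 120 120 131 135 136 139 138 136 135 132
 123 101 107 192 209 206 204 202 203 204 205 205]
266 [201 201 201 201 203 219 113 101 121 135 132 143 136 148 152 151 148 135
 134 135 133  99 216 204 202 201 203 203 203 204]
268 [209 209 207 209 186 188  83 109 124 132 133 132 133 136 137 138 138 140
 136 129 115 115 219 166 204 202 203 202 204 203]
proj tcp 0.055 [344.66917901 253.15330934]
proj tcp 0.065 [344.8118409 249.7076756]
(0.4365, -0.2635) [array([344.24, 267.83]), array([344.35, 265.14]), array([344.43, 263.11])]
(0.4365, -0.265) [array([344.49, 267.61]), array([344.61, 264.92]), array([344.69, 262.89])]
(0.437, -0.2625) [array([343.9 , 267.93]), array([344.01, 265.24]), array([344.09, 263.21])]
```

```bash
python3 - <<'E'
from h import *
x,y=.4365+.0018,-.2635+.0010
f0=np.array(bot.sense()["contact_force"])
for z in(.085,.077,.073,.068,.064):
    bot.movel((x,y,z),max_speed=.04)
    s=bot.sense();d=np.array(s["contact_force"])-f0;print(z,np.round(s["position"],4),d.round(2),s["t"])
    if d[2]>4 or np.hypot(d[0],d[1])>5:print("contact");break
c=avg("side",3);zoom(c,(310,190,380,280),8,"pics/s4.png")
E
```

```text
0.085 [ 0.4382 -0.2625  0.0847] [-0.55 -0.79 -0.18] 9.0917
0.077 [ 0.4381 -0.2625  0.0767] [-0.32 -0.22  1.48] 9.4417
0.073 [ 0.4385 -0.2628  0.0729] [ 0.61 -2.34 -1.8 ] 9.6917
0.068 [ 0.4381 -0.2625  0.0676] [-0.43 -2.88 -1.02] 9.9667
0.064 [ 0.4381 -0.2624  0.0636] [ 0.44 -3.08 -0.67] 10.2167
```

View pics/s4.png

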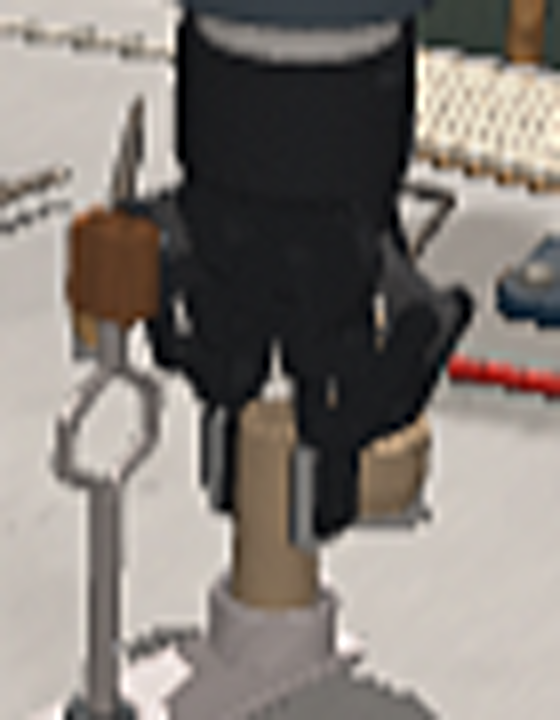

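```bash
python3 - <<'E'
from h import *
x,y=.4382,-.2635
for z in(.064,.060,.058,.0565,.0555,.0545):
    bot.movel((x,y,z),max_speed=.03)
    s=bot.sense();d=np.array(s["contact_force"]);print(z,np.round(s["position"],4),d.round(2),s["t"])
    if d[2]>3:print("floor");break
bot.grip(.045);s=bot.sense();print(s["t"],s["grip_width"])
z=s["position"][2]
bot.movel((x,y,.13),max_speed=.12)
bot.movel((x,y,.24),max_speed=.25)
# swing off to look from top
bot.move_ptp((.40,-.40,.30),down(np.radians(166)))
t=avg("top",5);s=avg("side",4);zoom(t,(225,185,345,285),6,"pics/t5.png");zoom(s,(260,200,390,310),6,"pics/s5.png")
import pickle;pickle.dump((t,s),open("c5.pkl","wb"));print(bot.sense()["t"])
E
```

```text
0.064 [ 0.438  -0.2632  0.0639] [ 0.43  0.02 -0.69] 10.6167
0.06 [ 0.4379 -0.2633  0.0597] [ 0.34 -0.63 -0.43] 10.9
0.058 [ 0.4381 -0.2635  0.0579] [-0.13 -0.65 -1.25] 11.15
0.0565 [ 0.4381 -0.2635  0.0564] [ 0.77 -0.49 -1.61] 11.4
0.0555 [ 0.4384 -0.2636  0.0561] [-0.57  0.41  4.85] 11.65
floor
11.9583 0.04499813189276343
14.9583
```

View pics/t5.png

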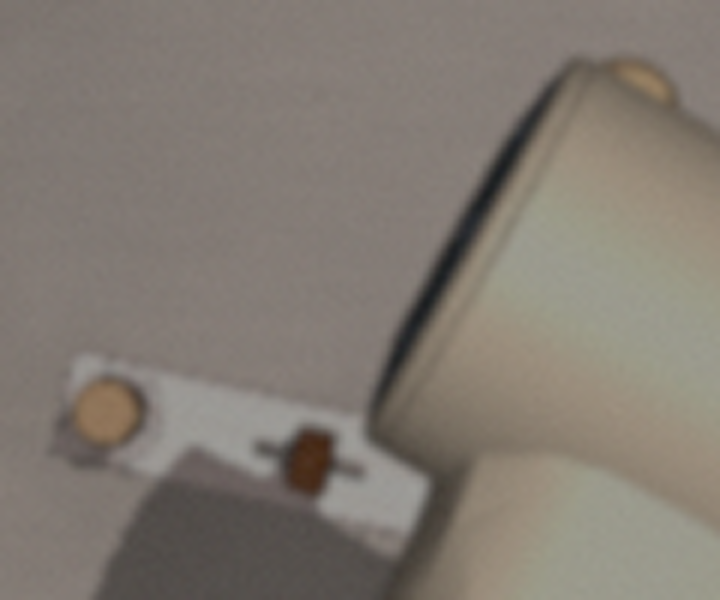

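View pics/s5.png

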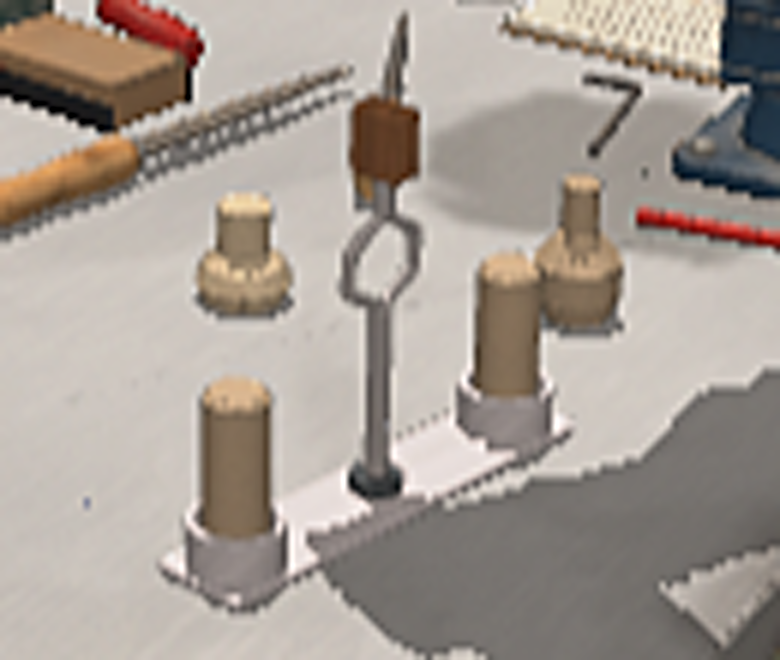

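The core stands upright in the cup: the side crop shows both cores in their cups, at (238,480) and (505,340). Next I grip the carrier.

```bash
python3 - <<'E'
from h import *
q=down(np.radians(167.4));x,y=.4578,-.1823
bot.move_ptp((x,y,.29),q)
bot.movel((x,y,.161),max_speed=.12)
f0=np.array(bot.sense()["contact_force"])
c=avg("side",1);zoom(c,(270,150,370,270),5,"pics/s6.png")
bot.grip(.01,60);s=bot.sense();print(s["t"],s["grip_width"],np.array(s["contact_force"])-f0,s["position"])
for z in(.166,.172,.20):
    bot.movel((x,y,z),max_speed=.05);s=bot.sense();print(s["t"],np.round(s["position"],4),(np.array(s["contact_force"])-f0).round(2),np.round(s["ft_torque"],2))
c=avg("side",3);zoom(c,(250,120,390,300),4,"pics/s7.png")
E
```

```text
17.5 0.015118614657332701 [-0.07426582  2.7028934   2.4654738 ] [ 0.45811241 -0.18217506  0.16151092]
17.75 [ 0.4568 -0.1819  0.1647] [ 0.57  0.31 -7.89] [ 0.02 -0.05 -0.02]
18.0167 [ 0.458  -0.1823  0.1721] [ 0.2   0.82 -8.66] [ 0.05 -0.06  0.02]
18.725 [ 0.4576 -0.1822  0.1998] [ 1.14  0.27 -8.5 ] [0.01 0.05 0.  ]
```

View pics/s7.png

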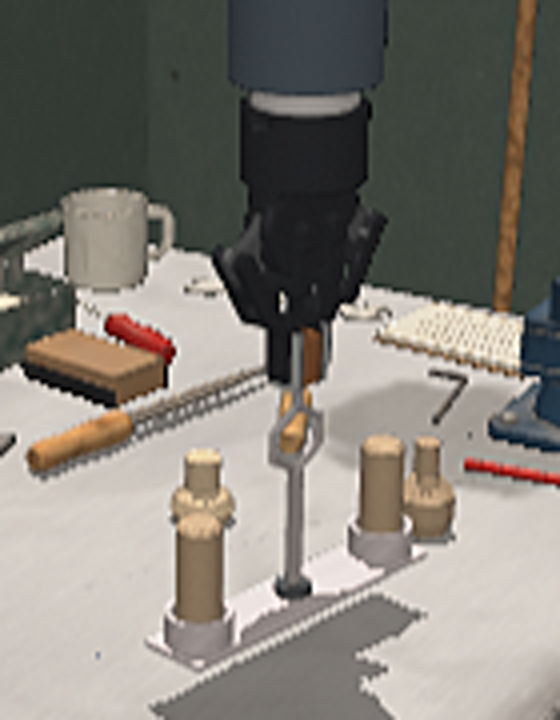

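```bash
cat >> h.py <<'E'
def force(T=.6,dt=.02):
    a=[]
    for _ in range(int(T/dt)):
        bot.sleep(dt);a.append(bot.sense()["contact_force"])
    a=np.array(a);return a.mean(0),a.std(0)
E
python3 - <<'E'
from h import *
x,y=.4578,-.1823
print("held .2",force(.8))
bot.movel((x,y,.164),max_speed=.06);bot.sleep(.2);print("held .164",force(.5))
bot.movel((x,y,.1608),max_speed=.02);bot.grip(.026);bot.sleep(.2);print("empty",force(.8),bot.sense()["t"])
bot.grip(.01,60);bot.movel((x,y,.2),max_speed=.06);bot.sleep(.2);print("held .2",force(.6),bot.sense()["t"],bot.sense()["grip_width"])
E
```

```text
held .2 (array([ 0.08129874,  0.17082435, -8.2527585 ]), array([0.49585447, 0.43792528, 0.54770974]))
held .164 (array([ 1.93032221e-04,  3.38870917e-02, -8.30178497e+00]), array([0.51757102, 0.55586552, 0.56734224]))
empty (array([ 0.14179346, -0.00705986, -0.05494455]), array([0.56530207, 0.43226343, 0.48911561])) 22.35
held .2 (array([-0.05722873,  0.01770126, -8.29898286]), array([0.57387907, 0.39342812, 0.51002252])) 24.0917 0.015368563235068439
```

```bash
python3 - <<'E'
from h import *
import pickle
bot.movel((.4578,-.1823,.316),max_speed=.12)
q=down(np.radians(181.2))
bot.movel((.515,.0575,.316),rotation=q,max_speed=.12)
bot.sleep(.3);s=bot.sense();print(s["t"],s["position"],force(.4)[0],bot.sense()["grip_width"])
c=avg("side",4);t=avg("top",2);zoom(c,(170,130,290,270),5,"pics/s8.png");zoom(t,(100,100,260,280),4,"pics/t8.png");pickle.dump((t,c),open("c8.pkl","wb"))
E
```

```text
27.7167 [0.51497782 0.05735785 0.31603174] [-0.01971777  0.12354357 -8.67871472] 0.01509131123377521
```

View pics/s8.png

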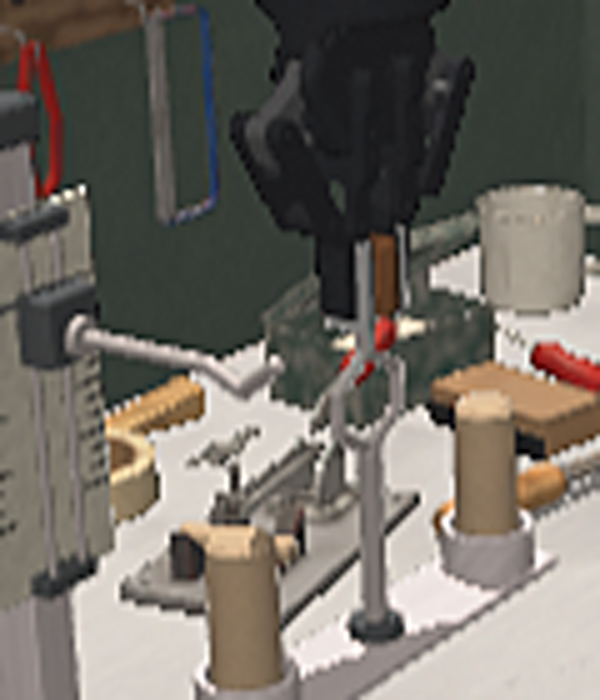

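View pics/t8.png

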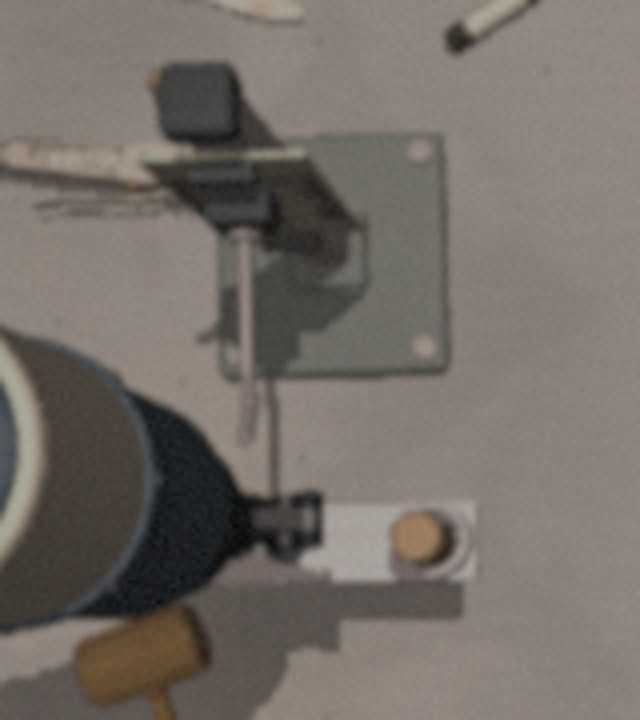

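```bash
python3 - <<'E'
from h import *
import pickle
t,c=pickle.load(open("c8.pkl","rb"))
x0,y0,k=205,175,10
im=cv2.resize(c["pixels"][y0:y0+60,x0:x0+60],None,fx=k,fy=k,interpolation=cv2.INTER_CUBIC)
def dot(p,col):
    u=(proj(c,p)-[x0,y0]+.5)*k;cv2.circle(im,tuple(int(v) for v in u),3,col,-1);print(np.round(u))
X,Y,Z=.515,.0574,.316-.031
ux,uy=-np.sin(np.radians(1.2)),1
for dy,dz in((0,0),(0,-.036),(.017,-.018),(-.017,-.018)):dot((X+ux*dy,Y+dy,Z+dz),(0,0,255))
dot((X,Y,Z+.02),(0,255,255))
dot((.5645,.057,.274),(255,0,0));dot((.5815,.0575,.262),(0,255,0))
cv2.imwrite("pics/s9.png",im)
E
```

```text
[385. 267.]
[391. 431.]
[338. 376.]
[437. 324.]
[381. 174.]
[200. 273.]
[139. 312.]
```

View pics/s9.png

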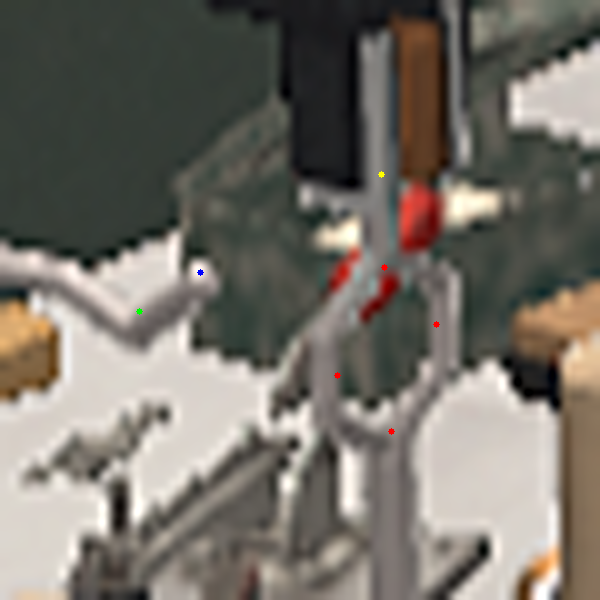

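```bash
python3 - <<'E'
from h import *
import pickle
z=.3145
bot.movel((.530,.0572,z),max_speed=.05)
for x in(.545,.556,.567,.575,.5815):
    bot.movel((x,.0572+.0003*(x-.53)/.05,z),max_speed=.05)
    f,_=force(.1);print(x,np.round(f,1),bot.sense()["t"])
    if np.hypot(f[0],f[1])>2.5 or abs(f[2]+8.3)>2.5:print("STOP");break
c=avg("side",4);pickle.dump(c,open("c10.pkl","wb"));zoom(c,(190,165,260,235),9,"pics/s10.png");print(bot.sense()["position"])
E
```

```text
0.545 [ 0.4 -0.1 -8.2] 29.3333
0.556 [ 0.1  0.  -8.4] 29.7833
0.567 [-0.4 -0.  -8.8] 30.2333
0.575 [-0.1  0.1 -8. ] 30.625
0.5815 [-0.3 -0.5 -8.1] 30.9917
[0.58142531 0.05749184 0.31458214]
```

View pics/s10.png

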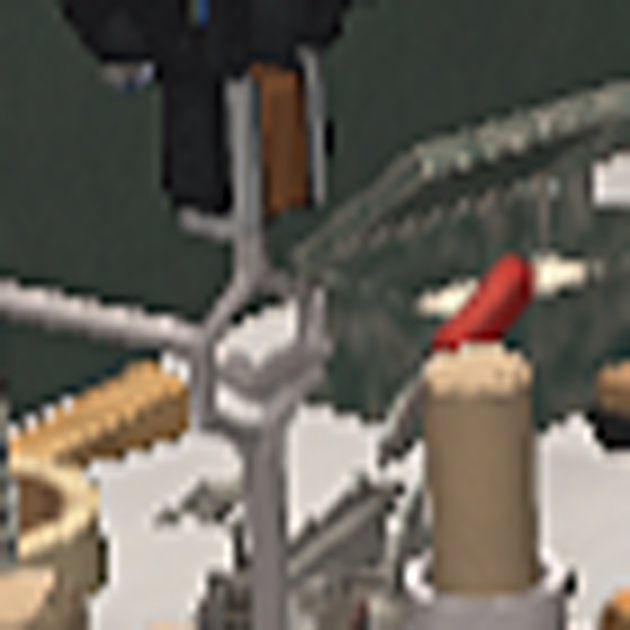

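```bash
python3 - <<'E'
from h import *
import pickle
x,y=.5815,.0575
for z in(.300,.292,.285,.278,.270):
    bot.movel((x,y,z),max_speed=.02)
    f,_=force(.3);print(z,np.round(f,2),np.round(bot.sense()["ft_torque"],2),np.round(bot.sense()["position"],4),bot.sense()["t"])
    if np.hypot(f[0],f[1])>4:print("STOP");break
c=avg("side",3);zoom(c,(190,165,260,235),9,"pics/s11.png")
E
```

```text
0.3 [ 0.17  0.07 -8.38] [ 0.02 -0.02  0.04] [0.5815 0.0575 0.3001] 32.3167
0.292 [ 0.39  0.58 -8.08] [ 0.21 -0.22 -0.03] [0.5815 0.0576 0.2921] 33.1167
0.285 [ 0.71  0.47 -7.25] [ 0.16 -0.39  0.03] [0.5816 0.0574 0.2851] 33.8667
0.278 [ 1.05  0.14 -6.3 ] [ 0.16 -0.48 -0.04] [0.5815 0.0575 0.2782] 34.6167
0.27 [ 1.34  0.33 -5.69] [ 0.14 -0.56 -0.02] [0.5816 0.0575 0.2701] 35.4167
```

View pics/s11.png

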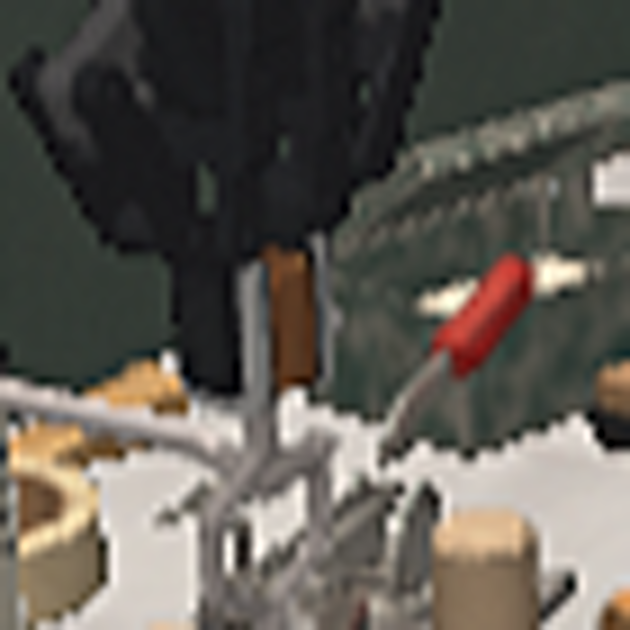

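```bash
python3 - <<'E'
from h import *
x,y,z=.5815,.0575,.270
for i in range(6):
    x+=.001;bot.movel((x,y,z),max_speed=.01)
    f,_=force(.3);print(round(x,4),np.round(f,2),np.round(bot.sense()["ft_torque"],2),bot.sense()["t"])
    if f[0]<.1:break
c=avg("side",3);zoom(c,(190,165,260,235),9,"pics/s12.png")
E
```

```text
0.5825 [ 0.85  0.73 -5.86] [ 0.38 -0.21  0.01] 36.0667
0.5835 [-2.55  1.43 -5.96] [0.58 1.15 0.03] 36.5667
```

View pics/s12.png

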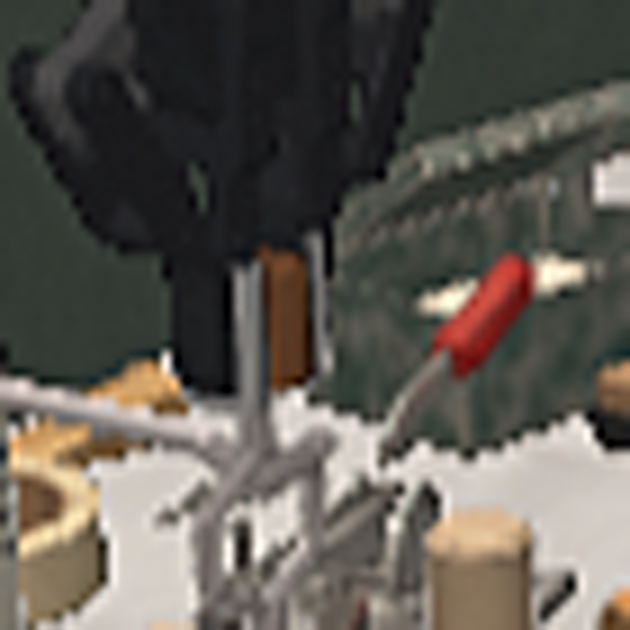

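```bash
python3 - <<'E'
from h import *
z=.270
for x,y in((.5828,.0578),(.5828,.0586)):
    bot.movel((x,y,z),max_speed=.01)
    f,_=force(.4);print(x,y,np.round(f,2),np.round(bot.sense()["ft_torque"],2),bot.sense()["t"])
E
```

```text
0.5828 0.0578 [-1.91  0.57 -5.97] [0.12 0.59 0.03] 37.3
0.5828 0.0586 [-0.71 -2.24 -5.89] [-1.03  0.24 -0.03] 37.8833
```

```bash
python3 - <<'E'
from h import *
x,y=.5824,.0579
for z in(.27,.258,.246,.234,.224):
    bot.movel((x,y,z),max_speed=.018)
    f,_=force(.3);print(z,np.round(f,2),np.round(bot.sense()["ft_torque"],2),bot.sense()["t"])
    if np.hypot(f[0],f[1])>4:print("STOP");break
    if f[0]<-.6:x-=.0003
    if f[0]>.6:x+=.0003
    if f[1]<-.6:y-=.0002
    if f[1]>.6:y+=.0002
print(x,y)
E
```

```text
0.27 [ 1.5  -0.88 -5.81] [-0.35 -0.57 -0.02] 38.3833
0.258 [ 1.07  1.33 -4.74] [ 0.63 -0.48  0.  ] 39.45
0.246 [-0.78  1.42 -3.52] [ 0.64  0.38 -0.01] 40.5167
0.234 [-0.63  0.07 -2.6 ] [0.02 0.14 0.02] 41.5833
0.224 [ 2.12 -0.92 -1.35] [-0.3  -0.75 -0.02] 42.5417
0.5827 0.0579
```

```bash
python3 - <<'E'
from h import *
x,y=.5827,.0579
for z in(.216,.212,.2112,.2108):
    bot.movel((x,y,z),max_speed=.012)
    bot.sleep(.1);f,_=force(.5);print(z,np.round([x,y],4),np.round(f,2),np.round(bot.sense()["ft_torque"],2),np.round(bot.sense()["position"],4),bot.sense()["t"])
    x+=np.clip(f[0]*.0002,-.0004,.0004);y+=np.clip(f[1]*.00015,-.0003,.0003)
print(x,y)
E
```

```text
0.216 [0.5827 0.0579] [ 1.55  0.26 -0.49] [ 0.11 -0.63  0.02] [0.5827 0.058  0.216 ] 43.875
0.212 [0.583  0.0579] [-0.52  0.72 -0.21] [0.28 0.27 0.02] [0.5828 0.0579 0.2119] 44.875
0.2112 [0.5829 0.058 ] [-0.72  0.06 -0.09] [-0.02  0.37  0.04] [0.5828 0.058  0.2112] 45.6417
0.2108 [0.5828 0.0581] [-0.45 -0.33 -0.02] [-0.14  0.12 -0.02] [0.5828 0.058  0.2108] 46.4083
0.5826721836987071 0.05800629384512937
```

```bash
python3 - <<'E'
from h import *
import pickle
bot.movel((.5827,.058,.2108),max_speed=.01)
bot.grip(.01,20);f,_=force(1.0);print(np.round(f,2),np.round(bot.sense()["ft_torque"],2),bot.sense()["t"],bot.sense()["grip_width"])
c=avg("side",3);pickle.dump(c,open("c13.pkl","wb"));zoom(c,(150,150,270,290),5,"pics/s13.png")
E
```

```text
[ 0.49 -0.32 -0.13] [-0.06 -0.24  0.03] 47.7083 0.01541258586573194
```

View pics/s13.png

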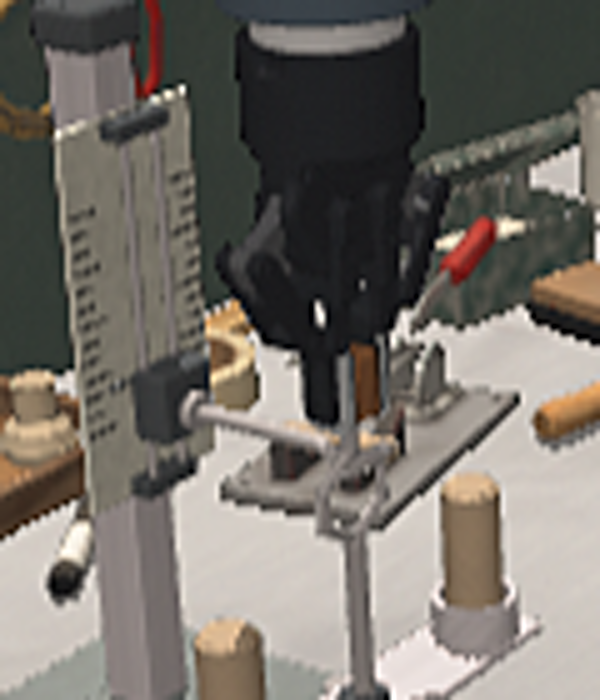

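```bash
python3 - <<'E'
from h import *
bot.grip(.0175);s0=read_camera("side")
bot.grip(.022);s1=read_camera("side");bot.grip(.045);s2=read_camera("side");bot.sleep(.4);s3=read_camera("side");print(bot.sense()["t"],bot.sense()["contact_force"])
ims=[cv2.resize(s["pixels"][215:290,165:265],None,fx=4,fy=4,interpolation=cv2.INTER_CUBIC) for s in(s0,s1,s2,s3)]
cv2.imwrite("pics/s14.png",np.vstack([np.hstack(ims[:2]),np.hstack(ims[2:])]))
# track carriage motion by template match
a=s0["pixels"][210:245,168:200]
for s in(s1,s2,s3):
    r=cv2.phaseCorrelate(cv2.cvtColor(a,6).astype(np.float32),cv2.cvtColor(s["pixels"][210:245,168:200],6).astype(np.float32));print(r)
E
```

```text
49.25 [0.66552785 0.38956884 0.16896444]
((0.017667297545687077, 0.0003770891619510053), 1.03571623025669)
((-0.24512767674282898, 0.2506165419122901), 0.8435141142043803)
((-0.24746228812562165, 0.24676604419316206), 0.8413168456819322)
```

View pics/s14.png

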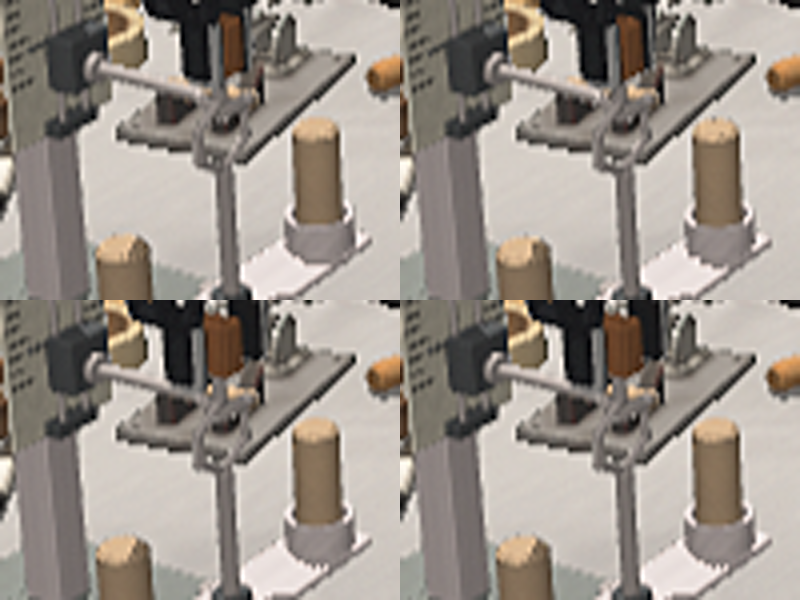

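```bash
python3 - <<'E'
from h import *
bot.movel((.5827,.058,.25),max_speed=.06)
bot.movel((.5827,.058,.33),max_speed=.15)
bot.movel((.42,.0,.36),max_speed=.2)
a=read_camera("side");bot.sleep(1.);b=read_camera("side");t=read_camera("top")
print(bot.sense()["t"],cv2.absdiff(a["pixels"],b["pixels"])[150:330,140:330].max())
c=dict(pixels=b["pixels"]);zoom(c,(140,140,340,320),4,"pics/s15.png");zoom(t,(100,100,380,290),2.8,"pics/t15.png")
E
```

```text
52.9083 144
```

View pics/s15.png

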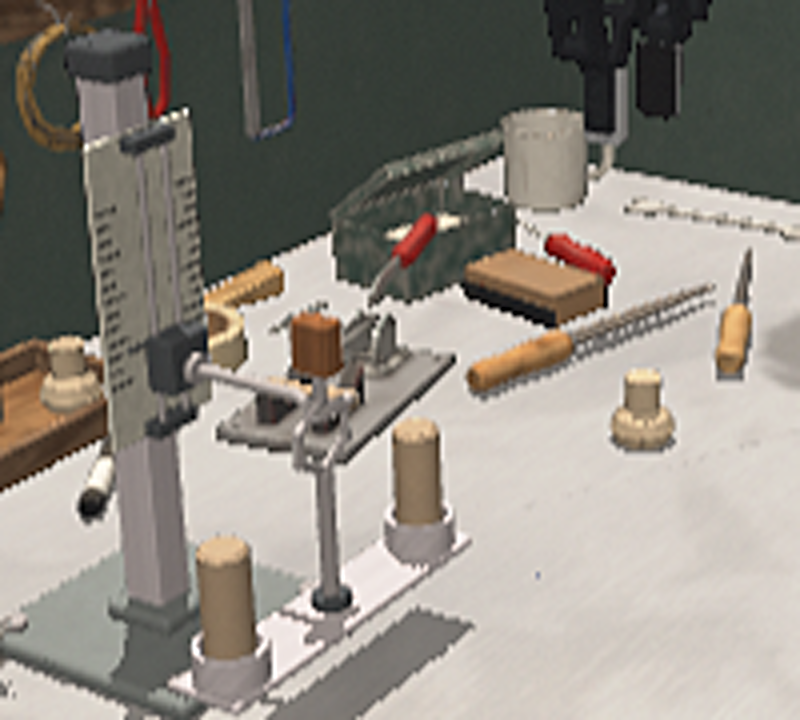

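View pics/t15.png

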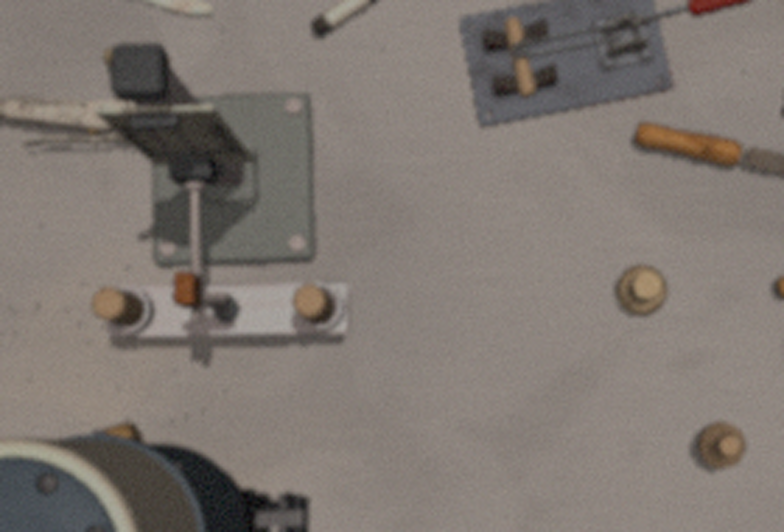

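```bash
python3 - <<'E'
from h import *
p=[]
for _ in range(4):
    p.append(read_camera("side")["pixels"]);bot.sleep(.25)
g=[cv2.cvtColor(x,cv2.COLOR_BGR2GRAY)[215:320,180:265].astype(np.float32) for x in p]
print([ (np.round(cv2.phaseCorrelate(g[0],x)[0],3), float(np.abs(x-g[0]).max())) for x in g[1:]],bot.sense()["t"])
bot.hand_in()
E
```

```text
[(array([-0.001, -0.002]), 4.0), (array([ 0.002, -0.004]), 4.0), (array([-0.005, -0.005]), 3.0)] 54.1083
the job is handed in; nothing more can be done
```

The job is done and handed in at about 54 s. The carrier hangs free on the scale's hook with a core in each cup.

- **Loading the core:** The straight core brushed the cup rim with about 3 N on the way in. I shifted it 1 mm and set it down on the cup floor.
- **Hooking on:** Holding the carrier free, I measured its weight at 8.25 N. I threaded the eye over the hook tip without touching it, then lowered the carrier in slow steps. On first contact the eye sat about 1 mm in front of the seat, so I nudged it into place. Side forces on the gripper during the lowering stayed under 3 N.
- **Letting go:** Before I opened the fingers, the gripper was carrying only about 0.1 N, with a few tenths of a newton sideways. The side pictures showed no visible movement of the pointer as the fingers opened. I did not measure the pointer's speed directly.
- **Last checks:**
  - Over the last 0.75 s before hand-in, the hook and carrier moved less than 0.01 px in the side view.
  - Both cores stood in their cups, the two bystander cores looked unmoved, and the gripper was well clear.
  - One earlier whole-region comparison showed a large difference (144 grey levels). That region also took in part of the gripper, which had just moved. Repeated on the hook and carrier alone, the difference was at most 4 levels.

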